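Put the shoemaker's bench kit back on its outline boards

TASK

Tidy the shoemaker's bench: set the wooden shoe last, the oval shoe brush, the whetstone and the round polish tin each on the board that bears its own dark outline. Each must lie flat in the middle of its outline and turned to match it, the same side up as it is now, with the last's toe at the outline's toe end. Leave the jar of tacks standing where it is.

Things in the scene. Friction and masses are not known exactly. Their poses are not given: they have to be found in the camera images.
- last: child's shoe last, pale wood, sole down, 140 mm long (x), 66 mm high at the heel, sloping to a toe 13 mm high. Origin on the underside, midway along; +x to the toe, z up. From the origin to 45 mm behind it the lower sides (below 30 mm) are upright, about 38 mm apart in y: grip there. Up to 52 mm wide ahead of it. 0.2 kg. Starts with x within 0.4 rad of world +x.
- last_toe (a point): the tip of the last's toe, on its centre line, 70 mm ahead (+x) of last's origin and 6 mm above the underside
- brush: oval shoe brush, bristles down: rigid black bristles from 0 to 22 mm high, 46 mm wide; dark wooden oval back 116 (x) x 54 (y) mm from 22 to 40 mm high, to be gripped across its middle. Origin at the centre of the underside, x along its length, z up. Either way round will do. 0.13 kg. Starts with x within 0.4 rad of world +x.
- stone: plain grey whetstone, a rectangular bar 110 (x) x 40 (y) x 25 mm high. Origin at the centre of the underside, x along its length, z up. Either way round will do. About 0.25 kg. Starts with x within 0.4 rad of world +x.
- tin: flat round polish tin of bare metal, 60 mm across, 24 mm high. Origin at the centre of the underside, z up. How it is turned does not matter. About 0.09 kg. Starts with x within 0.4 rad of world +x.
- board_last: fixed plywood board lying flat, 156 (x) x 76 (y) x 6 mm thick, with a dark silhouette flush on its top, centred on the board: the outline of the last, 140 mm long, toe to +x (broad forefoot end 52 mm, heel end 39 mm wide). Origin at the centre of the board's underside, so its top is 6 mm above the origin; x along the board's long side, z up.
- board_brush: fixed plywood board lying flat, 156 (x) x 76 (y) x 6 mm thick, with a dark silhouette flush on its top, centred on the board: an oval 116 x 54 mm. Origin at the centre of the board's underside, so its top is 6 mm above the origin; x along the board's long side, z up.
- board_stone: fixed plywood board lying flat, 156 (x) x 76 (y) x 6 mm thick, with a dark silhouette flush on its top, centred on the board: a rectangle 110 x 40 mm. Origin at the centre of the board's underside, so its top is 6 mm above the origin; x along the board's long side, z up.
- board_tin: fixed plywood board lying flat, 156 (x) x 76 (y) x 6 mm thick, with a dark silhouette flush on its top, centred on the board: a disc 60 mm across. Origin at the centre of the board's underside, so its top is 6 mm above the origin; x along the board's long side, z up.
- tack_jar: amber glass jar with a metal lid, 60 mm across and 75 mm high, standing loose at the left of the work, not to be moved. Origin at the centre of its underside.
There are look-alikes about, which are no part of the job. Of the things that look like the tin, the middle-sized one is meant. Leave any yellow look-alike of the last alone.

How it is judged:
At the end, for the whole second after the job is handed in: Last, brush, stone and tin each at rest flat on the top of their own board (within 3 mm of that height, 0.12 rad of upright), centre within 12 mm of the board's; last, brush and stone within 0.22 rad of the outline's length; the last's toe at the outline's toe end (horizontal distance between last and board_last below 0.012 m and z of last in the frame of board_last between 0.003 and 0.01 m and angle between each of last, brush, stone, tin's own z axis and vertical below 0.12 rad and linear speed of each of last, brush, stone, tin below 0.02 m/s and angular speed of each of last, brush, stone, tin below 0.2 rad/s and angle between the x axis of last and the x axis of board_last, either way round below 0.22 rad and horizontal distance between brush and board_brush below 0.012 m and z of brush in the frame of board_brush between 0.003 and 0.01 m and angle between the x axis of brush and the x axis of board_brush, either way round below 0.22 rad and horizontal distance between stone and board_stone below 0.012 m and z of stone in the frame of board_stone between 0.003 and 0.01 m and angle between the x axis of stone and the x axis of board_stone, either way round below 0.22 rad and horizontal distance between tin and board_tin below 0.012 m and z of tin in the frame of board_tin between 0.003 and 0.01 m and x of last_toe in the frame of board_last above 0.04 m); the robot touches nothing.
It fails at once if the jar of tacks is shifted more than 30 mm or tipped (distance of tack_jar from where it was at the start of the episode above 0.03 m or angle between tack_jar's own z axis and vertical above 0.3 rad).
It also fails if it takes over 115 s, if anything falls off the work surface, if the arm or the gripper's body presses on something with over 40 N, if the wrist force passes 120 N, or if a joint passes its speed limit or range.

ROBOT

A 7-joint arm with a two-finger parallel gripper is mounted at the origin on the work surface. World frame = base frame: x ahead of the robot, y to its left, z up, the work surface at z = 0. Lengths are in m, angles in rad, forces in N, time in s.
With the tool pointing down it reaches from about 0.35 to 0.775 m from the base axis. Payload 3.1 kg.
Tool frame: the origin (TCP) lies between the finger pads; the fingertips stand 11 mm ahead of it and the grasp point (between the pads) lies 8 mm behind it; z points along the fingers, y is the direction in which the jaws open and shut (so a half turn about z gives the same grasp; the last joint's range is limited). The gripper opens to 85 mm and grips with 20 to 120 N. Pads are 22 mm wide; open, the fingers measure 114 mm over their backs; the gripper's body (76 mm by 85 mm) begins 54 mm behind the grasp point. The pads swing forward as they close: fully open they stand 13 mm farther back than shut.
Start: joints at [-1.281, 0.311, 0.014, 1.512, -0.004, 1.319, -0.027], TCP at [0.179, 0.52, 0.242] pointing down, gripper open.
Joint ranges: [-2.7, 2.7], [-0.3, 1.91], [-1.27, 1.3], [0.12, 2.57], [-1.44, 4.58], [0.2, 2.03], [-3.05, 3.05]. Speed limits (rad/s): [2.79, 2.79, 3.14, 3.14, 3.14, 3.14, 3.14].

INTERFACE

Orientations are given as a unit quaternion [w, x, y, z].
In Python, from plant import * gives the robot as it stands. The module is installed in compiled form; this text tells all that it offers.
- The arm moves only by the shell command python3 -m jog 'ROWS' [FORCE]. ROWS is JSON, a list of rows, each a list of 3 entries, a list of its own where there are three numbers: the shift along the tool's x, y, z in mm, then the turn about the tool's z in degrees, then the closure in counts, from 0 (fully open) to 255 (shut). A call has exactly 8 rows; each row is the pose to reach, as a shift and turn from the pose commanded when the call began, along the tool's axes at that moment; what a row does not reach only later rows make up. A row lasts 1/12 s, in which the tool goes at most 41.7 mm and 7.16 degrees, less where a joint would pass 70% of its speed; a pose out of reach is approached as far as the arm can. A call with a gripper value outside its range is refused whole. The fingers move at their own pace and stop on an object; FORCE is the grip in N (left out, the last holds). Time passes only in rows, so rows that repeat a pose let the fingers close, or fill a call up. It gives the time, the measured TCP pose, the force and the opening at its end, in the units of the state.
- get_state(): the state, without advancing time (a new reading comes with each control period).
- grab_frame(name): name is "scene" or "side" or "wrist"; returns the picture (384x512x3 uint8, red, green, blue); there is no depth.
- camera_params(name): a dict with "intrinsics" (3x3 intrinsics, pixels), "R" (3x3) and "t" (3): a world point X has camera coordinates R X + t. Camera axes: x right, y down, z forward; pixel columns grow to the right and rows downward; lengths in m; the calibration is good to about 2 mm. A picture is of the moment at which its call begins: read the wrist's pose just before it. camera_params takes no time and is no camera call; for the wrist camera it gives the pose at the moment of the call.
- job_done(): hands the job in, once; it reports no verdict.
Trained networks look in the newest picture that a camera, given by its name, has taken for a name from the list of things; names that differ only in an ending like _2 or _b are one class to them, and where a whole thing is asked for, a point or a joint stands for the part that bears it (a point fixed in the world has none). Each returns a list of dicts, best first, with "p" (0 to 1); they miss things now and then, are a little off and sometimes report something else, mostly with a low value. They report only what shows in the picture. A call takes as long as a camera call. They do not tell look-alikes from the thing itself.
- look_for(name, camera): "at" ([column, row] in pixels, amid what is visible of it).
- silhouettes(name, camera): "mask" (384x512 bool, what is visible of it) and "at" ([column, row] in pixels, amid what is visible of it).
The state is a dict: "clock": time; "joint_positions": joint angles; "joint_velocities": joint speeds; "joint_torque": joint torques, N m; "tool_pos": TCP position; "tcp_rot": TCP orientation; "ft_force": force on the tool from outside, world axes, zero at the start; "moment": the same for the moment, N m; "opening": opening from 0.0 (shut) to 1.0 (fully open).
Only numpy, scipy, OpenCV 4.12 (cv2) and the standard library are available. Lean on these libraries where they do the work, as an engineer would, in place of code of your own. Each camera call takes 0.05 s, during which the arm holds its last target.

## Working session

There is one attempt and no reset: what is moved stays moved. The work goes in short steps, Python scripts to look and compute and a shell command to move; the robot and the scene stay as the last step left them, time stands still between calls to the robot, and variables do not carry over. Pictures are saved under pics/ and viewed, and the job is handed in when it is done.

```bash
mkdir -p pics; python3 - <<'E'
from plant import *
import cv2
s=get_state(); print(s)
for n in ["scene","side","wrist"]:
    im=grab_frame(n); cv2.imwrite(f"pics/{n}0.png",im[:,:,::-1])
    p=camera_params(n); print(n,p)
E
```

```text
{'clock': 0.0, 'joint_positions': array([-1.28067506,  0.3117453 ,  0.01400493,  1.51305759, -0.00439394,
        1.31917827, -0.02721698]), 'joint_velocities': array([-0.00030872,  0.00075025,  0.00029089, -0.00028884, -0.00066644,
       -0.00082617, -0.00087837]), 'joint_torque': array([ 4.18420732e-04, -3.79920745e+01,  1.46107650e-01, -2.30587649e+01,
        1.23129014e-02,  1.38745303e-02, -3.54833986e-06]), 'tool_pos': array([0.17894014, 0.51934053, 0.24121007]), 'tcp_rot': array([-1.41895687e-04,  1.65126250e-01,  9.86271733e-01, -1.17036564e-03]), 'ft_force': array([ 0.58192585, -0.07449145,  0.37243734]), 'moment': array([-0.01775387,  0.06154032, -0.0404832 ]), 'opening': 0.9988693318655378}
scene {'intrinsics': array([[453.91491709,   0.        , 261.44665392],
       [  0.        , 453.91491709, 191.32223207],
       [  0.        ,   0.        ,   1.        ]]), 'R': array([[ 0.02884016,  0.99943471,  0.01727753],
       [ 0.83135626, -0.01438599, -0.55555361],
       [-0.554991  ,  0.03038603, -0.8313012 ]]), 't': array([-0.11347664, -0.49145827,  1.81309981])}
side {'intrinsics': array([[364.46362217,   0.        , 254.44772341],
       [  0.        , 364.46362217, 195.48283201],
       [  0.        ,   0.        ,   1.        ]]), 'R': array([[-0.97313982, -0.23021173, -0.00120185],
       [-0.15447993,  0.65686294, -0.7380156 ],
       [ 0.1706893 , -0.71800671, -0.67478258]]), 't': array([0.62436316, 0.09184454, 0.98949727])}
wrist {'intrinsics': array([[331.6801759 ,   0.        , 252.08789073],
       [  0.        , 331.6801759 , 189.54102269],
       [  0.        ,   0.        ,   1.        ]]), 'R': array([[ 0.32550491,  0.9455397 , -0.00110425],
       [ 0.90823452, -0.31233726,  0.27848788],
       [ 0.26297645, -0.09165209, -0.96043911]]), 't': array([-0.54865843, -0.03576105,  0.37931929])}
```

View pics/scene0.png

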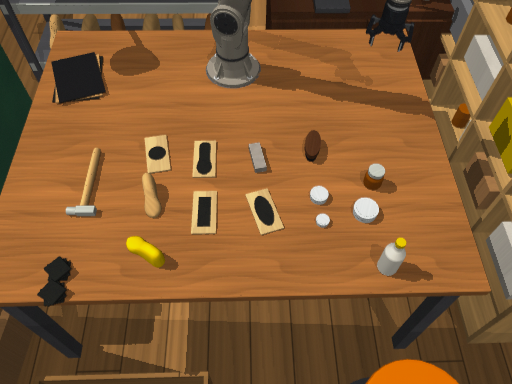

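View pics/side0.png

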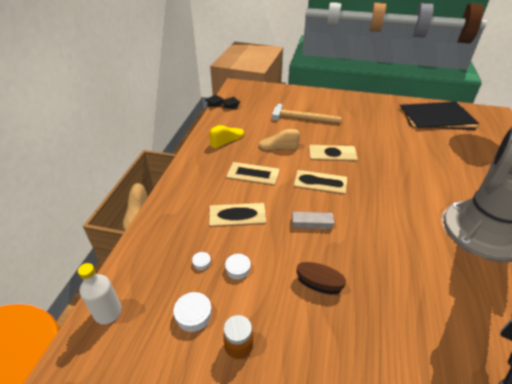

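View pics/wrist0.png

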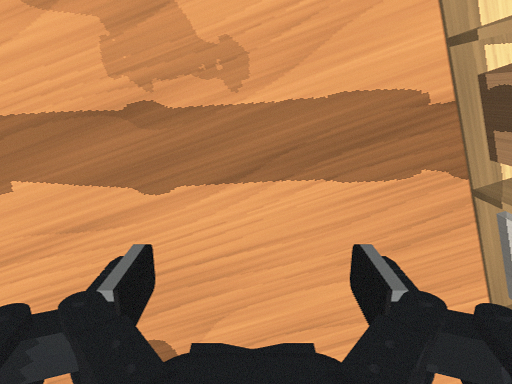

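```bash
cat > h.py <<'E'
from plant import *
import numpy as np, cv2
from scipy.optimize import minimize
def pts(name):
    def rect(a,b,z): return [[sx*a/2,sy*b/2,z] for sx in(-1,1) for sy in(-1,1)]
    def ell(a,b,z): return [[a/2*np.cos(t),b/2*np.sin(t),z] for t in np.linspace(0,2*np.pi,40)[:-1]]
    if name.startswith('board'): P=rect(.156,.076,.006)+rect(.156,.076,0)
    elif name=='brush': P=ell(.116,.054,.022)+ell(.116,.054,.040)+ell(.106,.046,0)
    elif name=='stone': P=rect(.11,.04,0)+rect(.11,.04,.025)
    elif name=='tin': P=ell(.06,.06,0)+ell(.06,.06,.024)
    elif name=='tack_jar': P=ell(.06,.06,0)+ell(.06,.06,.075)
    return np.array(P)
def proj(X,cp):
    c=X@cp['R'].T+cp['t']; u=c@cp['intrinsics'].T; return u[:,:2]/u[:,2:]
def unproj(uv,z,cp):
    d=np.linalg.inv(cp['intrinsics'])@np.array([uv[0],uv[1],1.]); R=cp['R']
    d=R.T@d; o=-R.T@cp['t']; return o+d*(z-o[2])/d[2]
def xf(P,q,z0=0):
    c,s=np.cos(q[2]),np.sin(q[2]); return np.c_[c*P[:,0]-s*P[:,1]+q[0],s*P[:,0]+c*P[:,1]+q[1],P[:,2]+z0]
def render(P,q,cp,z0=0):
    S=4; m=np.zeros((384*S,512*S),np.uint8)
    h=cv2.convexHull(((proj(xf(P,q,z0),cp)+.5)*S).astype(np.float32)).round().astype(np.int32)
    cv2.fillConvexPoly(m,h,1); return cv2.resize(m.astype(np.float32),(512,384),interpolation=cv2.INTER_AREA)
def fit(P,masks,q0,z0=0):
    def cost(q):
        t=0
        for m,cp in masks:
            r=render(P,q,cp,z0); t+=1-np.minimum(r,m).sum()/np.maximum(r,m).sum()
        return t
    b=None
    for dy in (0,.25,-.25,.5,-.5):
        q=np.array([q0[0],q0[1],q0[2]+dy])
        r=minimize(cost,q,method='Nelder-Mead',options=dict(initial_simplex=[q,q+[.01,0,0],q+[0,.01,0],q+[0,0,.15]],xatol=2e-4,fatol=1e-4))
        if b is None or r.fun<b.fun:b=r
    return b.x,b.fun/len(masks)
E
python3 - <<'E'
from h import *
import pickle
CP={c:camera_params(c) for c in('scene','side')}
for c in CP: grab_frame(c)
out={}
for n in ['last','brush','stone','tin','board_last','board_brush','board_stone','board_tin','tack_jar']:
    for c in CP:
        L=silhouettes(n,c); out[n,c]=L
        print(n,c,[(round(d['p'],2),np.round(d['at']).tolist(),int(d['mask'].sum()),np.round(unproj(d['at'],.01,CP[c])[:2],3).tolist()) for d in L])
pickle.dump(out,open('m.pkl','wb'))
E
```

```text
last scene [(0.88, [146.0, 252.0], 678, [0.81, -0.253]), (0.82, [147.0, 197.0], 579, [0.614, -0.271]), (0.45, [205.0, 159.0], 830, [0.466, -0.092]), (0.2, [374.0, 176.0], 436, [0.543, 0.475])]
last side [(0.92, [223.0, 134.0], 536, [0.823, -0.273]), (0.74, [333.0, 152.0], 672, [0.429, -0.25]), (0.63, [240.0, 337.0], 1115, [0.565, 0.45]), (0.56, [281.0, 144.0], 620, [0.608, -0.262])]
brush scene [(0.98, [311.0, 145.0], 406, [0.407, 0.275])]
brush side [(0.62, [318.0, 275.0], 1260, [0.424, 0.26])]
stone scene [(0.92, [258.0, 158.0], 365, [0.463, 0.088]), (0.36, [315.0, 146.0], 378, [0.41, 0.289])]
stone side [(0.9, [313.0, 220.0], 691, [0.458, 0.084])]
tin scene [(0.62, [366.0, 210.0], 530, [0.676, 0.427]), (0.57, [324.0, 220.0], 167, [0.711, 0.288]), (0.56, [317.0, 193.0], 273, [0.61, 0.277])]
tin side [(0.95, [191.0, 312.0], 1136, [0.685, 0.422]), (0.85, [240.0, 266.0], 489, [0.613, 0.276]), (0.69, [202.0, 261.0], 259, [0.708, 0.285])]
board_last scene [(0.72, [206.0, 157.0], 831, [0.454, -0.091])]
board_last side [(0.8, [322.0, 182.0], 806, [0.448, -0.084])]
board_brush scene [(0.46, [145.0, 198.0], 653, [0.617, -0.277]), (0.24, [320.0, 193.0], 266, [0.609, 0.286])]
board_brush side [(0.68, [240.0, 216.0], 1129, [0.656, 0.111])]
board_stone scene [(0.94, [205.0, 212.0], 1056, [0.676, -0.084])]
board_stone side [(0.84, [254.0, 174.0], 807, [0.66, -0.079])]
board_tin scene [(0.68, [157.0, 151.0], 810, [0.425, -0.259])]
board_tin side [(0.73, [238.0, 266.0], 511, [0.616, 0.278]), (0.58, [337.0, 148.0], 656, [0.415, -0.277])]
tack_jar scene []
tack_jar side [(0.78, [239.0, 338.0], 1101, [0.567, 0.453])]
```

```bash
python3 - <<'E'
import cv2
a=cv2.imread('pics/scene0.png')[120:285,115:400]
cv2.imwrite('pics/crop1.png',cv2.resize(a,None,fx=2.8,fy=2.8,interpolation=cv2.INTER_CUBIC))
E
```

```text
(no output)
```

View pics/crop1.png

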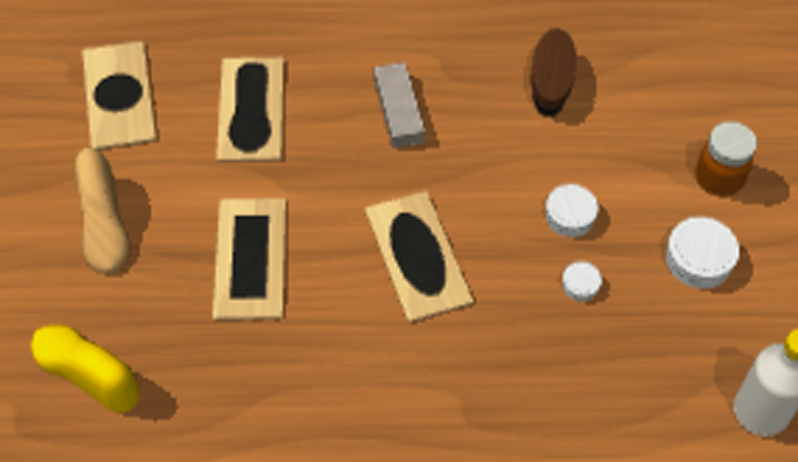

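```bash
python3 - <<'E'
from h import *
CP={c:camera_params(c) for c in('scene','side')}
im={c:cv2.cvtColor(cv2.imread(f'pics/{c}0.png'),cv2.COLOR_BGR2HSV) for c in CP}
def cc(mask,at):
    n,l,s,ce=cv2.connectedComponentsWithStats(mask.astype(np.uint8))
    d=np.linalg.norm(ce[1:]-at,axis=1); d[s[1:,4]<40]=1e9; return l==1+d.argmin()
seeds={'board_tin':(.42,-.27),'board_last':(.46,-.09),'board_stone':(.668,-.08),'board_brush':(.656,.11)}
Z=.006
for n,(x,y) in seeds.items():
    for c in CP:
        at=proj(np.array([[x,y,Z]]),CP[c])[0]
        m=cc(im[c][:,:,2]<75,at)
        if c=='xx':continue
        ys,xs=np.nonzero(m)
        P=np.array([unproj((a,b),Z,CP[c])[:2] for a,b in zip(xs,ys)])
        # weights: local area jacobian ~ range^3
        w=np.array([np.linalg.norm(np.r_[p,0]+CP[c]['R'].T@CP[c]['t'])**3 for p in P]);w/=w.sum()
        mu=w@P; C=(P-mu).T@((P-mu)*w[:,None]); e,v=np.linalg.eigh(C); yaw=np.arctan2(v[1,1],v[0,1]); yaw=(yaw+np.pi/2)%np.pi-np.pi/2
        print(n,c,m.sum(),mu.round(4),'yaw',yaw.round(3),(4*np.sqrt(e)).round(3), end=' ')
        # board outline fit: pale or dark
        H=im[c]; k=((H[:,:,1]<125)&(H[:,:,2]>120))|m
        k=cc(k,at); k=cv2.morphologyEx(k.astype(np.uint8),cv2.MORPH_CLOSE,np.ones((3,3)))
        print('board',*[np.round(t,4) for t in fit(pts(n),[(k.astype(np.float32),CP[c])],[mu[0],mu[1],0])])
for n,(x,y) in {'stone':(.46,.085),'tin':(.612,.277),'brush':(.41,.27),'tack_jar':(.56,.45)}.items():
    for c in CP:
        at=proj(np.array([[x,y,.02]]),CP[c])[0]; H=im[c]
        if n=='brush': k=H[:,:,2]<105
        elif n=='tack_jar': continue
        else: k=H[:,:,1]<80
        k=cc(k,at).astype(np.float32)
        print(n,c,k.sum(),*[np.round(t,4) for t in fit(pts(n),[(k,CP[c])],[x,y,0])])
    
for at in [(.61,-.26)]:
  for c in CP:
    p=proj(np.array([[.62,-.265,.02]]),CP[c])[0].round().astype(int); print(im[c][p[1]-3:p[1]+4:3,p[0]-12:p[0]+13:3].tolist())
E
```

```text
board_tin scene 167 [ 0.4302 -0.2595] yaw -1.536 [0.055 0.058] board [ 0.4294 -0.2601  0.1781] 0.067
board_tin side 77 [ 0.4295 -0.2594] yaw -0.068 [0.041 0.048] board [ 0.4299 -0.2631  0.185 ] 0.0739
board_last scene 336 [ 0.4573 -0.0958] yaw 0.004 [0.045 0.149] board [ 0.4529 -0.0969  0.0222] 0.0659
board_last side 219 [ 0.4565 -0.0967] yaw 0.007 [0.031 0.145] board [ 0.4537 -0.0987  0.0096] 0.0599
board_stone scene 345 [ 0.6671 -0.0878] yaw 0.001 [0.043 0.124] board [ 0.6676 -0.0882 -0.0066] 0.0414
board_stone side 153 [ 0.6678 -0.0891] yaw 0.0 [0.029 0.116] board [ 0.6688 -0.0914  0.0059] 0.0656
board_brush scene 387 [0.6683 0.1016] yaw 0.306 [0.052 0.111] board [0.6678 0.1012 0.3075] 0.0529
board_brush side 300 [0.6685 0.1009] yaw 0.296 [0.041 0.105] board [0.6684 0.0991 0.31  ] 0.0524
stone scene 349.0 [0.46   0.085  0.1636] 0.1038
stone side 634.0 [0.4595 0.0831 0.1661] 0.1012
tin scene 285.0 [ 0.6166  0.2806 -0.4327] 0.0791
tin side 529.0 [ 0.6189  0.2789 -0.4396] 0.0554
brush scene 429.0 [ 0.4216  0.2754 -0.1635] 0.0933
brush side 611.0 [ 0.4224  0.2807 -0.3113] 0.4902
[[[14
[... 171 characters left out ...]
3], [14, 177, 182], [17, 139, 219], [18, 138, 220], [17, 137, 214], [18, 138, 153], [17, 147, 83], [14, 173, 112]], [[14, 177, 182], [14, 177, 182], [14, 179, 180], [18, 139, 213], [17, 137, 221], [17, 138, 215], [17, 138, 205], [17, 139, 134], [14, 173, 112]]]
[[[14, 161, 199], [16, 149, 218], [17, 138, 227], [17, 137, 222], [17, 137, 203], [17, 136, 178], [17, 137, 166], [17, 137, 162], [17, 135, 160]], [[18, 134, 230], [18, 134, 231], [17, 136, 220], [17, 139, 187], [17, 138, 163], [17, 137, 153], [17, 137, 149], [17, 136, 148], [17, 135, 147]], [[17, 135, 224], [17, 137, 216], [17, 137, 180], [17, 136, 156], [17, 135, 149], [17, 135, 147], [17, 135, 147], [17, 135, 147], [17, 136, 148]]]
```

```bash
cat >> h.py <<'E'
from scipy.spatial.transform import Rotation as Ro
def tool():
    s=get_state(); q=s['tcp_rot']; return np.array(s['tool_pos']),Ro.from_quat([q[1],q[2],q[3],q[0]]).as_matrix(),s
def plan(x,y,z,yaw):
    """yaw: world angle of object's x; tool y should be along object's y"""
    p,R,s=tool(); d=R.T@(np.array([x,y,z])-p)*1000
    c=np.arctan2(R[1,1],R[0,1])-np.pi/2   # current yaw of tool -> tool y minus 90deg
    t=(yaw-c+np.pi/2)%np.pi-np.pi/2
    print('clock %.2f'%s['clock'],'at',p.round(4),'yaw %.3f'%c,'open %.2f'%s['opening'],'F',s['ft_force'].round(1),'| shift mm',d.round(1),'turn deg %.1f'%(-np.degrees(t)), 'alt %.1f'%(-np.degrees(t)+(180 if t>0 else -180)),'j7 %.2f'%s['joint_positions'][6])
E
python3 - <<'E'
from h import *
p,R,s=tool(); cp=camera_params('wrist'); o=-cp['R'].T@cp['t']
print('cam in tool',(R.T@(o-p)).round(4)); print('cam axes in tool\n',(R.T@cp['R'].T).round(2)); 
CP=camera_params('scene')
H=cv2.cvtColor(cv2.imread('pics/scene0.png'),cv2.COLOR_BGR2HSV)
m=((H[:,:,1]<150)&(H[:,:,1]>125)&(H[:,:,0]>=16))[170:220,135:168].astype(int)
for r in m[::2]: print(''.join('.#'[v] for v in r))
E
```

```text
cam in tool [ 0.0714 -0.0007 -0.1322]
cam axes in tool
 [[ 0.   -0.96 -0.28]
 [ 1.   -0.    0.  ]
 [-0.   -0.28  0.96]]
............#....................
............#......##............
.........#######.................
.......##########................
.......############..............
.......############..............
.......#############.............
........#############............
........#############............
........#############............
.........#############...........
.........#############...........
.........#############...........
..........############...........
..........#############..........
..........##############.........
..........###############........
..........###############........
.........#################.......
..........################.......
..........################.......
...........##############........
............############.........
..............#########..........
.................................
```

```bash
python3 - <<'E'
from h import *
CP=camera_params('scene'); print(unproj((152,217),.006,CP),unproj((146,174),.066,CP))
plan(.60,-.265,.15,0.1)
E
```

```text
[ 0.68741622 -0.24874855  0.006     ] [ 0.56464575 -0.26949703  0.066     ]
clock 1.15 at [0.1791 0.52   0.2423] yaw -0.332 open 1.00 F [ 0.1 -0.4  0.8] | shift mm [-653.6 -605.2   92.3] turn deg -24.7 alt 155.3 j7 -0.03
```

```bash
python3 -m jog '[[[-10,-9,0],-1,0],[[-35,-32,5],-3,0],[[-62,-57,8],-5,0],[[-90,-83,12],-8,0],[[-118,-109,16],-10,0],[[-146,-135,20],-12,0],[[-174,-161,25],-14,0],[[-202,-187,30],-16,0]]'
python3 - <<'E'
from h import *
plan(.60,-.265,.15,0.1)
E
```

```text
clock: 1.82
tool_pos: [0.3098, 0.2758, 0.2124]
tcp_rot: [0.0, 0.025, 1.0, 0.001]
ft_force: [1.7, 0.2, 0.3]
opening: 1.002
clock 1.82 at [0.3098 0.2758 0.2124] yaw -0.050 open 1.00 F [1.7 0.2 0.3] | shift mm [-317.  -525.5   62.1] turn deg -8.6 alt 171.4 j7 0.76
```

```bash
python3 -m jog '[[[-18,-30,2],0,0],[[-36,-60,4],-1,0],[[-54,-92,6],-2,0],[[-73,-124,8],-3,0],[[-92,-156,10],-4,0],[[-111,-188,13],-5,0],[[-130,-220,16],-6,0],[[-149,-252,20],-7,0]]'
python3 - <<'E'
from h import *
plan(.60,-.265,.15,0.1)
E
```

```text
clock: 2.48
tool_pos: [0.4456, 0.0164, 0.1927]
tcp_rot: [0.001, -0.035, 0.999, 0.0]
ft_force: [0.9, -0.3, -0.7]
opening: 1.0
clock 2.48 at [0.4456 0.0164 0.1927] yaw 0.071 open 1.00 F [ 0.9 -0.3 -0.7] | shift mm [-134.  -291.6   42.8] turn deg -1.7 alt 178.3 j7 1.64
```

```bash
python3 -m jog '[[[-17,-36,5],0,0],[[-34,-73,11],-1,0],[[-51,-110,17],-1,0],[[-68,-147,23],-2,0],[[-85,-184,29],-2,0],[[-102,-221,35],-2,0],[[-119,-258,41],-2,0],[[-134,-292,43],-2,0]]'
python3 - <<'E'
from h import *
plan(.60,-.265,.15,0.1)
cp=camera_params('wrist'); im=grab_frame('wrist'); cv2.imwrite('pics/w1.png',im[:,:,::-1]); np.savez('w1.npz',im=im,**cp)
E
```

```text
clock: 3.15
tool_pos: [0.5992, -0.2658, 0.1478]
tcp_rot: [-0.001, -0.052, 0.999, 0.0]
ft_force: [0.1, 0.2, -0.5]
opening: 0.999
clock 3.15 at [ 0.5992 -0.2658  0.1478] yaw 0.105 open 1.00 F [ 0.1  0.2 -0.5] | shift mm [-0.8  0.7 -2.2] turn deg 0.3 alt -179.7 j7 2.30
```

View pics/w1.png

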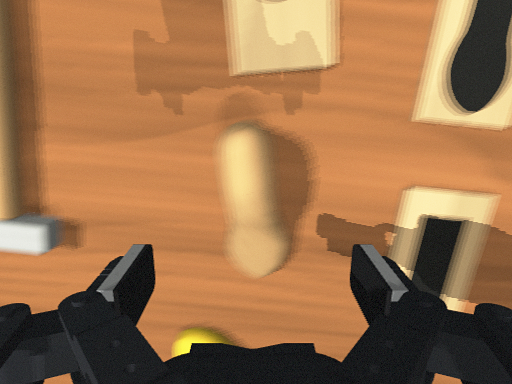

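```bash
python3 - <<'E'
from h import *
cp=camera_params('wrist'); im=grab_frame('wrist'); np.savez('w1.npz',im=im,**cp)
H=cv2.cvtColor(im,cv2.COLOR_RGB2HSV)
m=((H[:,:,1]<152)&(H[:,:,1]>90)&(H[:,:,0]>=16)).astype(np.uint8)
n,l,s,c=cv2.connectedComponentsWithStats(cv2.morphologyEx(m,cv2.MORPH_OPEN,np.ones((3,3)))); k=l[200,245]; print(s[k],c[k])
m=(l==k)
o=im.copy(); cs,_=cv2.findContours(m.astype(np.uint8),0,1); cv2.drawContours(o,cs,-1,(255,0,0),1)
cv2.imwrite('pics/w2.png',cv2.resize(o[90:300,150:350,::-1],None,fx=2.8,fy=2.8))
for r in range(115,285,8):
    xs=np.nonzero(m[r])[0]
    if len(xs): print(r,xs.min(),xs.max(), [unproj((v,r),.006,cp)[:2].round(4).tolist() for v in(xs.min()-.5,xs.max()+.5)])
ys=np.nonzero(m.any(1))[0]; b=ys.max(); xs=np.nonzero(m[b])[0]; print('toe',b,xs.mean(),unproj((xs.mean(),b+.5),.006,cp))
# side cam
E
```

```text
[     0      0    512    384 176199] [259.46513317 195.4280501 ]
115 35 511 [[0.5625, -0.4577], [0.5251, -0.0762]]
123 25 511 [[0.5697, -0.4664], [0.5312, -0.0742]]
131 30 511 [[0.5759, -0.4629], [0.5374, -0.0722]]
139 36 511 [[0.582, -0.4586], [0.5437, -0.0702]]
147 0 511 [[0.5917, -0.4891], [0.55, -0.0682]]
155 0 511 [[0.5986, -0.4899], [0.5565, -0.0661]]
163 0 511 [[0.6055, -0.4907], [0.563, -0.064]]
171 0 511 [[0.6125, -0.4915], [0.5697, -0.0619]]
179 0 511 [[0.6196, -0.4923], [0.5764, -0.0598]]
187 0 511 [[0.6269, -0.4931], [0.5832, -0.0576]]
195 0 511 [[0.6342, -0.4939], [0.5901, -0.0554]]
203 0 511 [[0.6416, -0.4948], [0.5971, -0.0531]]
211 0 511 [[0.6492, -0.4956], [0.6042, -0.0509]]
219 0 511 [[0.6568, -0.4965], [0.6114, -0.0486]]
227 0 511 [[0.6646, -0.4974], [0.6188, -0.0462]]
235 0 511 [[0.6725, -0.4983], [0.6262, -0.0439]]
243 0 511 [[0.6804, -0.4992], [0.6337, -0.0414]]
251 0 511 [[0.6885, -0.5001], [0.6413, -0.039]]
259 0 511 [[0.6968, -0.501], [0.6491, -0.0365]]
267 0 511 [[0.7051, -0.5019], [0.6569, -0.034]]
275 0 511 [[0.7136, -0.5029], [0.6649, -0.0315]]
283 0 511 [[0.7222, -0.5039], [0.673, -0.0289]]
toe 383 255.5 [ 0.8142119  -0.25264258  0.006     ]
```

View pics/w2.png

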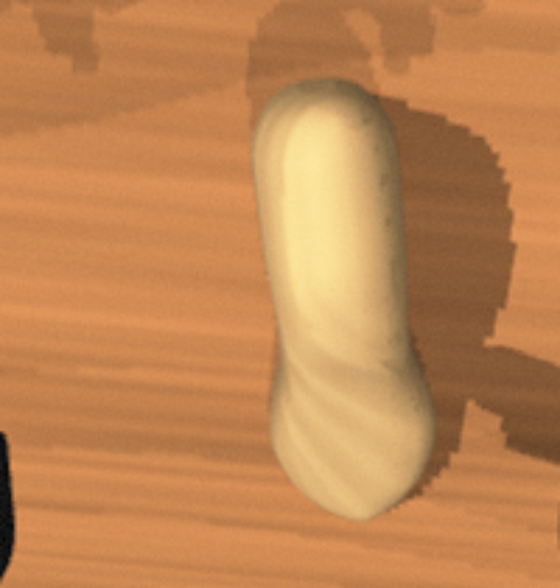

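```bash
python3 - <<'E'
from h import *
d=np.load('w1.npz'); cp={k:d[k] for k in('intrinsics','R','t')}
f=lambda u,v,z:unproj((150+u/2.8-.3,90+v/2.8-.3),z,cp)[:2]
toe=f(360,519,.006); fl,fr=f(272,420,.008),f(435,415,.008); mf=(fl+fr)/2
print(toe,mf,np.linalg.norm(fl-fr))
for z in(.02,.035):
    hl,hr=f(260,200,z),f(401,200,z); mh=(hl+hr)/2
    a=np.arctan2(*(toe-mh)[::-1]); print(z,mh,np.linalg.norm(hl-hr),'yaw',a, np.arctan2(*(mf-mh)[::-1]),'origin',toe-.07*np.array([np.cos(a),np.sin(a)]))
    hb=f(330,78,.055); print(hb)
E
```

```text
[ 0.6869483 -0.2442509] [ 0.65005429 -0.25091843] 0.05166285833568321
0.02 [ 0.57880114 -0.26654528] 0.039912822138802775 yaw 0.20330058464342882 0.21589641723508096 origin [ 0.61838991 -0.25838411]
[ 0.542944   -0.27187491]
0.035 [ 0.57589731 -0.26740378] 0.03760149921279942 yaw 0.20554433582649195 0.21874637397175223 origin [ 0.6184218  -0.25853791]
[ 0.542944   -0.27187491]
```

```bash
python3 - <<'E'
from h import *
plan(.5969,-.2629,.016,.205)
E
```

```text
clock 3.25 at [ 0.5979 -0.2724  0.1473] yaw 0.096 open 1.00 F [-2.4  0.3  0. ] | shift mm [ -0.3  10.4 131.2] turn deg -6.2 alt 173.8 j7 2.30
```

```bash
python3 -m jog '[[[0,3,8],-2,0],[[0,6,20],-4,0],[[0,10,35],-6,0],[[0,10,50],-6,0],[[0,10,60],-6,0],[[0,10,66],-6,0],[[0,10,66],-6,0],[[0,10,66],-6,0]]'
python3 - <<'E'
from h import *
plan(.5969,-.2629,.016,.205)
cp=camera_params('wrist'); im=grab_frame('wrist'); cv2.imwrite('pics/w3.png',im[:,:,::-1]); np.savez('w1.npz',im=im,**cp)
plan(.5969,-.2629,.016,.205)
E
```

```text
clock: 3.92
tool_pos: [0.5979, -0.2541, 0.0836]
tcp_rot: [0.0, -0.104, 0.995, -0.0]
ft_force: [0.0, -1.0, -1.0]
opening: 1.003
clock 3.92 at [ 0.5979 -0.2541  0.0836] yaw 0.209 open 1.00 F [ 0. -1. -1.] | shift mm [ 2.8 -8.4 67.6] turn deg 0.2 alt -179.8 j7 2.41
clock 3.97 at [ 0.5982 -0.2544  0.0842] yaw 0.209 open 1.00 F [ 0.2  0.2 -0.1] | shift mm [ 3.1 -7.9 68.2] turn deg 0.2 alt -179.8 j7 2.41
```

View pics/w3.png

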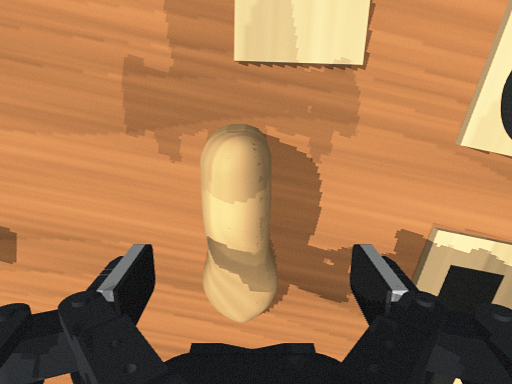

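```bash
python3 - <<'E'
from h import *
d=np.load('w1.npz'); cp={k:d[k] for k in('intrinsics','R','t')}
f=lambda u,v,z:unproj((u,v),z,cp)[:2]
toe=f(240,321,.006); fl,fr=f(203,285,.01),f(277,285,.01); mf=(fl+fr)/2
hl,hr=f(202,195,.03),f(270.5,195,.03); mh=(hl+hr)/2
a=np.arctan2(*(mf-mh)[::-1]); print(toe,mf,np.linalg.norm(fl-fr),mh,np.linalg.norm(hl-hr),a)
o=mf-(np.linalg.norm(mf-mh)*0)*1; 
u=np.array([np.cos(a),np.sin(a)])
print('origin',toe-.07*u)
E
```

```text
[ 0.68889939 -0.24401026] [ 0.65655464 -0.25040087] 0.05216187209989617 [ 0.5857532  -0.26623777] 0.04013966164239299 0.2200580732470448
origin [ 0.62058745 -0.2592903 ]
```

```bash
python3 -m jog '[[[1,-4,5],0,0],[[2,-8,18],0,0],[[2,-9,32],0,0],[[2,-9,46],0,0],[[2,-9,57],0,0],[[2,-9,64],0,0],[[2,-9,68],0,0],[[2,-9,68],0,0]]'
python3 -m jog '[[[0,0,0],0,60],[[0,0,0],0,120],[[0,0,0],0,200],[[0,0,0],0,255],[[0,0,0],0,255],[[0,0,0],0,255],[[0,0,0],0,255],[[0,0,0],0,255]]' 50
python3 - <<'E'
from h import *
plan(.4533-.022,-.0977,.15,.012)
E
```

```text
clock: 4.63
tool_pos: [0.5969, -0.2629, 0.0138]
tcp_rot: [-0.001, -0.104, 0.995, 0.001]
ft_force: [-0.1, -0.3, 0.0]
opening: 1.001
clock: 5.3
tool_pos: [0.5984, -0.2635, 0.0163]
tcp_rot: [0.001, -0.105, 0.995, -0.0]
ft_force: [-0.3, 0.4, 6.3]
opening: 0.439
clock 5.30 at [ 0.5984 -0.2635  0.0163] yaw 0.210 open 0.44 F [-0.3  0.4  6.3] | shift mm [ 128.8  196.8 -134. ] turn deg 11.3 alt -168.7 j7 2.45
```

```bash
python3 -m jog '[[[0,0,-5],0,255],[[0,0,-18],0,255],[[0,0,-32],0,255],[[0,0,-46],0,255],[[0,0,-60],0,255],[[0,0,-70],0,255],[[0,0,-75],0,255],[[0,0,-75],0,255]]'
python3 - <<'E'
from h import *
plan(.4533-.022,-.0977,.09,.012)
for c in('scene','wrist'):
    im=grab_frame(c); cv2.imwrite(f'pics/g1{c}.png',im[:,:,::-1])
E
```

```text
clock: 5.97
tool_pos: [0.5983, -0.2637, 0.0918]
tcp_rot: [0.001, -0.104, 0.995, -0.001]
ft_force: [0.5, -1.0, -2.5]
opening: 0.436
clock 5.97 at [ 0.5983 -0.2637  0.0918] yaw 0.209 open 0.44 F [ 0.5 -1.  -2.5] | shift mm [128.9 197.1   1.3] turn deg 11.3 alt -168.7 j7 2.42
```

View pics/g1wrist.png

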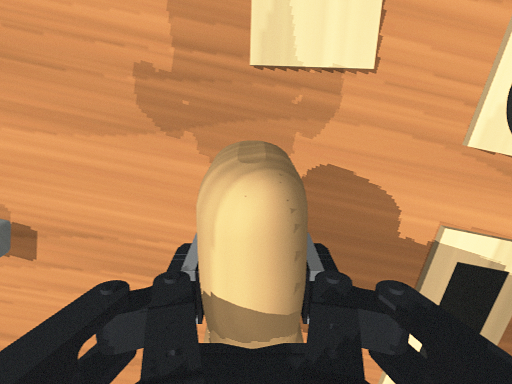

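```bash
python3 -m jog '[[[10,15,-3],1,255],[[28,44,-5],3,255],[[48,74,-8],5,255],[[68,104,-8],7,255],[[90,137,-8],9,255],[[110,168,-6],11,255],[[123,189,-3],11,255],[[129,197,0],11,255]]'
python3 -m jog '[[[0,0,5],0,255],[[0,0,15],0,255],[[0,0,25],0,255],[[0,0,35],0,255],[[0,0,40],0,255],[[0,0,40],0,255],[[0,0,40],0,255],[[0,0,40],0,255]]'
python3 - <<'E'
from h import *
plan(.4533-.022,-.0977,.023,.01)
for c in('scene','side'):
    im=grab_frame(c); cv2.imwrite(f'pics/g2{c}.png',im[:,:,::-1])
im=grab_frame('wrist');cp=camera_params('wrist'); cv2.imwrite('pics/g2wrist.png',im[:,:,::-1]); np.savez('w1.npz',im=im,**cp)
E
```

```text
clock: 6.73
tool_pos: [0.426, -0.0931, 0.0887]
tcp_rot: [-0.003, -0.01, 1.0, 0.002]
ft_force: [0.2, 0.2, -1.6]
opening: 0.437
clock: 7.4
tool_pos: [0.431, -0.0979, 0.0503]
tcp_rot: [0.0, -0.008, 1.0, -0.0]
ft_force: [-0.6, 0.3, -2.3]
opening: 0.437
clock 7.40 at [ 0.431  -0.0979  0.0503] yaw 0.017 open 0.44 F [-0.6  0.3 -2.3] | shift mm [-0.3  0.2 27.3] turn deg 0.4 alt -179.6 j7 2.03
```

View pics/g2wrist.png

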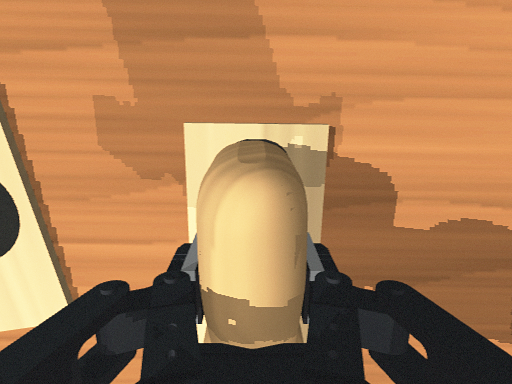

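View pics/g2side.png

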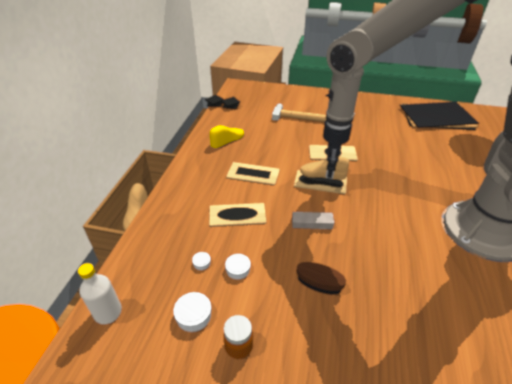

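```bash
python3 - <<'E'
from h import *
d=np.load('w1.npz'); cp={k:d[k] for k in('intrinsics','R','t')}
a,b=unproj((184,123.5),.006,cp),unproj((330,125.5),.006,cp); print(a,b,np.linalg.norm(a-b),(a+b)/2)
E
```

```text
[ 0.37542699 -0.1345066   0.006     ] [ 0.37513134 -0.05779347  0.006     ] 0.07671369373268302 [ 0.37527916 -0.09615004  0.006     ]
```

```bash
python3 -m jog '[[[0,1,6],0,255],[[0,1,14],0,255],[[0,1,21],0,255],[[0,1,25],0,255],[[0,1,27],0,255],[[0,1,27.5],0,255],[[0,1,27.5],0,255],[[0,1,27.5],0,255]]'
python3 -m jog '[[[0,0,0],0,220],[[0,0,0],0,180],[[0,0,0],0,120],[[0,0,0],0,60],[[0,0,0],0,0],[[0,0,0],0,0],[[0,0,0],0,0],[[0,0,0],0,0]]'
python3 -m jog '[[[0,0,-6],0,0],[[0,0,-18],0,0],[[0,0,-34],0,0],[[0,0,-50],0,0],[[0,0,-66],0,0],[[0,0,-80],0,0],[[0,0,-92],0,0],[[0,0,-100],0,0]]'
python3 - <<'E'
from h import *
plan(.422,.2765,.12,-.165)
for c in('scene','side'):
    im=grab_frame(c); cv2.imwrite(f'pics/g3{c}.png',im[:,:,::-1])
im=grab_frame('wrist');cp=camera_params('wrist'); cv2.imwrite('pics/g3wrist.png',im[:,:,::-1]); np.savez('w1.npz',im=im,**cp)
plan(.422,.2765,.12,-.165)
E
```

```text
clock: 8.22
tool_pos: [0.4309, -0.0965, 0.0229]
tcp_rot: [0.0, -0.009, 1.0, -0.0]
ft_force: [0.2, 0.2, -2.0]
opening: 0.438
clock: 8.88
tool_pos: [0.4307, -0.0964, 0.0229]
tcp_rot: [0.0, -0.009, 1.0, -0.0]
ft_force: [-0.2, -0.3, -0.4]
opening: 1.002
clock: 9.55
tool_pos: [0.4312, -0.0966, 0.1245]
tcp_rot: [0.001, -0.009, 1.0, 0.0]
ft_force: [0.4, -0.3, 0.0]
opening: 1.0
clock 9.55 at [ 0.4312 -0.0966  0.1245] yaw 0.017 open 1.00 F [ 0.4 -0.3  0. ] | shift mm [  2.8 373.2   4.4] turn deg 10.4 alt -169.6 j7 1.93
clock 9.70 at [ 0.4309 -0.0964  0.1233] yaw 0.017 open 1.00 F [1.  0.7 0.3] | shift mm [  2.4 373.    3.3] turn deg 10.5 alt -169.5 j7 1.94
```

View pics/g3wrist.png

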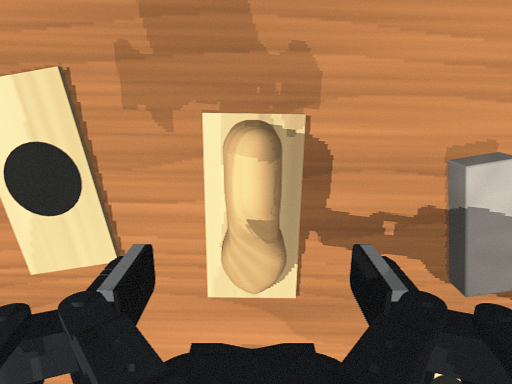

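```bash
python3 - <<'E'
from h import *
d=np.load('w1.npz'); cp={k:d[k] for k in('intrinsics','R','t')}
f=lambda u,v,z=.006:unproj((u,v),z,cp)[:2]
print('board',np.mean([f(202,113),f(306,114.5),f(297,298.5),f(207.5,297.5)],0)); print('toe',f(253,293,.012))
print('fore mid',(f(221.5,258,.015)+f(286.5,258,.015))/2,'heel',(f(224,180,.03)+f(282,180,.03))/2)
# tin board
print('tin disc',f(43,178.5))
E
```

```text
board [ 0.45181268 -0.09537126]
toe [ 0.52075216 -0.0941914 ]
fore mid [ 0.48653231 -0.0940262 ] heel [ 0.41791979 -0.09614656]
tin disc [ 0.42581029 -0.25875117]
```

```bash
python3 - <<'E'
from h import *
plan(.460,.0845,.09,.165)
E
python3 -m jog '[[[-2,10,1],-1,0],[[-6,35,5],-2,0],[[-12,65,10],-4,0],[[-18,97,18],-6,0],[[-23,130,25],-8,0],[[-27,160,30],-8,0],[[-29,176,33],-8,0],[[-30,181,33],-8,0]]'
python3 - <<'E'
from h import *
grab_frame('scene');grab_frame('scene')
im=grab_frame('wrist');cp=camera_params('wrist'); cv2.imwrite('pics/s1wrist.png',im[:,:,::-1]); np.savez('w1.npz',im=im,**cp)
plan(.460,.0845,.012,.165)
E
```

```text
clock 9.70 at [ 0.4309 -0.0964  0.1233] yaw 0.017 open 1.00 F [1.  0.7 0.3] | shift mm [-32.2 180.3  33.3] turn deg -8.5 alt 171.5 j7 1.94
clock: 10.37
tool_pos: [0.4556, 0.09, 0.0879]
tcp_rot: [-0.002, -0.082, 0.997, 0.001]
ft_force: [-1.0, 0.3, -0.2]
opening: 0.998
clock 10.52 at [0.4569 0.0844 0.0892] yaw 0.157 open 1.00 F [-0.   0.   0.7] | shift mm [-3.2 -0.4 77.2] turn deg -0.4 alt 179.6 j7 1.68
```

View pics/s1wrist.png

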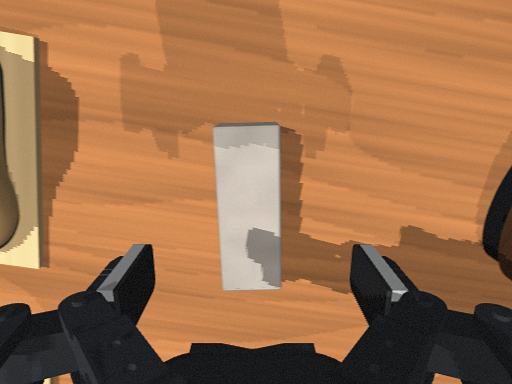

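Top-face corners of the stone at about (214,127), (280,124), (281,289), (222,290).

```bash
python3 - <<'E'
from h import *
d=np.load('w1.npz'); cp={k:d[k] for k in('intrinsics','R','t')}
f=lambda u,v,z=.025:unproj((u,v),z,cp)[:2]
P=[f(214,127),f(280,124),f(281,289),f(222,290)]; c=np.mean(P,0); e=(P[2]+P[3]-P[0]-P[1])/2
a=np.arctan2(e[1],e[0]); print(c,np.linalg.norm(e),a)
plan(c[0],c[1],.012,a)
E
```

```text
[0.45815772 0.08275768] 0.10927183571470689 0.18126373148393954
clock 10.52 at [0.4569 0.0844 0.0892] yaw 0.157 open 1.00 F [-0.   0.   0.7] | shift mm [-1.1 -1.8 77.2] turn deg -1.4 alt 178.6 j7 1.68
```

```bash
python3 -m jog '[[[-1,-1,8],0,0],[[-2,-2,22],-1,0],[[-2,-2,38],-1,0],[[-2,-2,54],-1,0],[[-2,-2,66],-1,0],[[-2,-2,74],-1,0],[[-2,-2,77],-1,0],[[-2,-2,77],-1,0]]'
python3 -m jog '[[[0,0,0],0,60],[[0,0,0],0,120],[[0,0,0],0,200],[[0,0,0],0,255],[[0,0,0],0,255],[[0,0,0],0,255],[[0,0,0],0,255],[[0,0,0],0,255]]' 50
python3 -m jog '[[[0,0,-4],0,255],[[0,0,-14],0,255],[[0,0,-26],0,255],[[0,0,-38],0,255],[[0,0,-50],0,255],[[0,0,-60],0,255],[[0,0,-65],0,255],[[0,0,-65],0,255]]'
python3 - <<'E'
from h import *
# stone centre was c; expected TCP offset handled by re-measure
plan(.668,-.0885,.08,0)
im=grab_frame('wrist');cp=camera_params('wrist'); cv2.imwrite('pics/s2wrist.png',im[:,:,::-1]); np.savez('w1.npz',im=im,**cp)
E
```

```text
clock: 11.18
tool_pos: [0.4593, 0.0822, 0.0122]
tcp_rot: [-0.001, -0.086, 0.996, -0.0]
ft_force: [0.2, 0.0, -0.2]
opening: 1.004
clock: 11.85
tool_pos: [0.4606, 0.0841, 0.0138]
tcp_rot: [0.001, -0.087, 0.996, 0.001]
ft_force: [-0.6, 1.2, 5.4]
opening: 0.452
clock: 12.52
tool_pos: [0.4605, 0.0836, 0.079]
tcp_rot: [0.001, -0.087, 0.996, 0.0]
ft_force: [0.6, -0.3, -2.1]
opening: 0.458
clock 12.52 at [0.4605 0.0836 0.079 ] yaw 0.174 open 0.46 F [ 0.6 -0.3 -2.1] | shift mm [-174.4 -205.5   -0.6] turn deg 10.0 alt -170.0 j7 1.72
```

View pics/s2wrist.png

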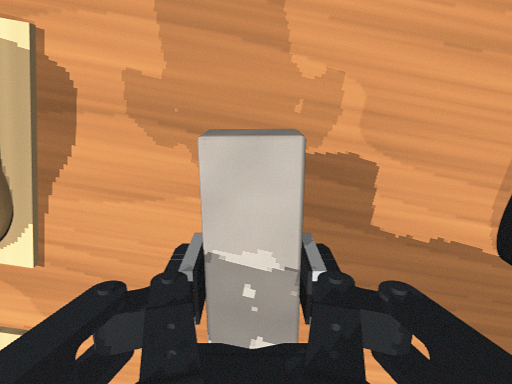

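```bash
python3 - <<'E'
from h import *
d=np.load('w1.npz'); cp={k:d[k] for k in('intrinsics','R','t')}
p,R,s=tool()
for z in(.088,.090,.092):
    b=unproj((252,135),z,cp); l,r=unproj((199,137),z,cp),unproj((306,136),z,cp)
    print((R.T@(b-p)*1000).round(1),np.linalg.norm(l-r))
E
```

```text
[56.9 -0.2 -9.8] 0.03929050621975243
[ 57.2  -0.2 -11.8] 0.03864837219065408
[ 57.4  -0.2 -13.8] 0.03800623816155574
```

```bash
python3 -m jog '[[[-12,-12,-2],1,255],[[-38,-40,-4],2,255],[[-66,-72,-6],4,255],[[-94,-106,-6],6,255],[[-120,-138,-6],8,255],[[-145,-168,-4],10,255],[[-165,-192,-2],10,255],[[-176,-205,0],10,255]]'
python3 -m jog '[[[0,0,5],0,255],[[0,0,15],0,255],[[0,0,25],0,255],[[0,0,32],0,255],[[0,0,36],0,255],[[0,0,36],0,255],[[0,0,36],0,255],[[0,0,36],0,255]]'
python3 - <<'E'
from h import *
plan(.670,-.0885,.0205,0)
im=grab_frame('wrist');cp=camera_params('wrist'); cv2.imwrite('pics/s3wrist.png',im[:,:,::-1]); np.savez('w1.npz',im=im,**cp)
E
```

```text
clock: 13.23
tool_pos: [0.6701, -0.093, 0.0761]
tcp_rot: [-0.0, 0.002, 1.0, -0.002]
ft_force: [-1.3, -0.2, -2.7]
opening: 0.457
clock: 13.9
tool_pos: [0.6689, -0.0876, 0.0425]
tcp_rot: [0.001, -0.0, 1.0, -0.0]
ft_force: [1.0, -0.2, -2.6]
opening: 0.453
clock 13.90 at [ 0.6689 -0.0876  0.0425] yaw 0.000 open 0.45 F [ 1.  -0.2 -2.6] | shift mm [-1.1 -0.9 22. ] turn deg 0.0 alt -180.0 j7 1.94
```

View pics/s3wrist.png

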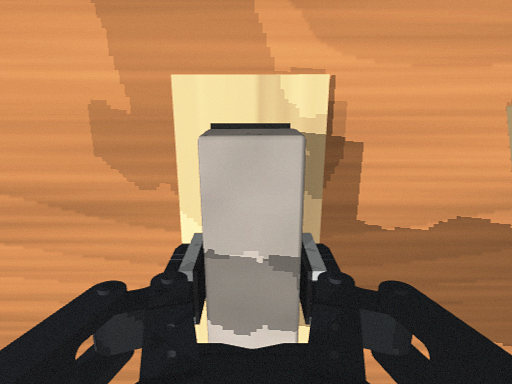

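```bash
python3 - <<'E'
from h import *
d=np.load('w1.npz'); cp={k:d[k] for k in('intrinsics','R','t')}
a,b=unproj((171,74),.006,cp),unproj((335,74),.006,cp); print(a,b,np.linalg.norm(a-b),(a+b)/2+[.078,0,0])
E
python3 -m jog '[[[-1,0,5],0,255],[[-1,0,12],0,255],[[-1,0,17],0,255],[[-1,0,20],0,255],[[-1,0,22],0,255],[[-1,0,22],0,255],[[-1,0,22],0,255],[[-1,0,22],0,255]]'
```

```text
[ 0.58868977 -0.12708224  0.006     ] [ 0.588653   -0.04815908  0.006     ] 0.07892316137651534 [ 0.66667138 -0.08762066  0.006     ]
clock: 14.62
tool_pos: [0.6694, -0.0879, 0.0199]
tcp_rot: [-0.0, 0.0, 1.0, 0.0]
ft_force: [-1.0, 1.6, 0.6]
opening: 0.456
```

```bash
python3 -m jog '[[[0,0,0],0,220],[[0,0,0],0,180],[[0,0,0],0,120],[[0,0,0],0,60],[[0,0,0],0,0],[[0,0,0],0,0],[[0,0,0],0,0],[[0,0,0],0,0]]'
python3 -m jog '[[[0,0,-6],0,0],[[0,0,-18],0,0],[[0,0,-34],0,0],[[0,0,-50],0,0],[[0,0,-66],0,0],[[0,0,-76],0,0],[[0,0,-80],0,0],[[0,0,-80],0,0]]'
python3 - <<'E'
from h import *
im=grab_frame('wrist');cp=camera_params('wrist'); cv2.imwrite('pics/s4wrist.png',im[:,:,::-1]); np.savez('w1.npz',im=im,**cp)
plan(.422,.2765,.1,-.165)
E
```

```text
clock: 15.28
tool_pos: [0.6698, -0.0879, 0.0199]
tcp_rot: [0.0, 0.0, 1.0, -0.0]
ft_force: [0.5, 0.4, 0.6]
opening: 1.001
clock: 15.95
tool_pos: [0.6706, -0.0882, 0.1017]
tcp_rot: [0.002, 0.0, 1.0, -0.0]
ft_force: [-0.4, 0.1, -1.0]
opening: 1.002
clock 16.00 at [ 0.6698 -0.0879  0.1003] yaw -0.000 open 1.00 F [-0.6 -0.3 -0.2] | shift mm [2.478e+02 3.644e+02 1.000e-01] turn deg 9.4 alt -170.6 j7 1.92
```

View pics/s4wrist.png

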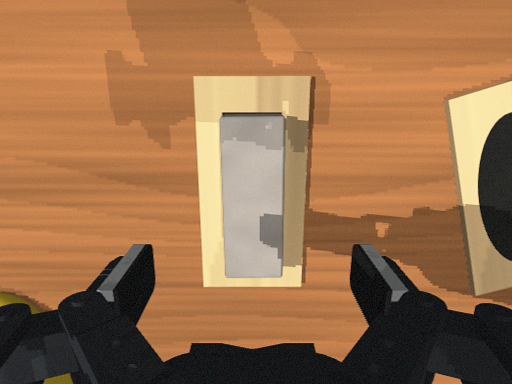

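```bash
python3 - <<'E'
from h import *
d=np.load('w1.npz'); cp={k:d[k] for k in('intrinsics','R','t')}
f=lambda u,v,z=.006:unproj((u,v),z,cp)[:2]
print(np.mean([f(220,117,.031),f(285,115,.031),f(282,277,.031),f(226,278,.031)],0),np.mean([f(194,76),f(315,76),f(302,287),f(204,287)],0))
E
python3 -m jog '[[[12,16,0],1,0],[[34,50,0],2,0],[[57,84,0],4,0],[[80,118,0],6,0],[[103,152,0],8,0],[[126,186,0],9,0],[[149,220,0],9,0],[[171,252,0],9,0]]'
python3 - <<'E'
from h import *
plan(.422,.2765,.1,-.165)
E
```

```text
[ 0.66539471 -0.08736836] [ 0.66525942 -0.08697703]
clock: 16.67
tool_pos: [0.496, 0.1659, 0.0987]
tcp_rot: [-0.001, 0.078, 0.997, -0.0]
ft_force: [-0.0, 0.7, -0.3]
opening: 1.001
clock 16.67 at [0.496  0.1659 0.0987] yaw -0.156 open 1.00 F [-0.   0.7 -0.3] | shift mm [90.3 97.7 -1.2] turn deg 0.5 alt -179.5 j7 1.30
```

```bash
python3 -m jog '[[[22,24,0],0,0],[[44,48,0],0,0],[[64,70,0],0,0],[[80,87,0],0,0],[[88,95,0],0,0],[[88,95,0],0,0],[[88,95,0],0,0],[[88,95,0],0,0]]'
python3 - <<'E'
from h import *
im=grab_frame('wrist');cp=camera_params('wrist'); cv2.imwrite('pics/b1wrist.png',im[:,:,::-1]); np.savez('w1.npz',im=im,**cp)
plan(.422,.2765,.022,-.165)
E
```

```text
clock: 17.33
tool_pos: [0.4279, 0.2694, 0.0997]
tcp_rot: [0.0, 0.08, 0.997, -0.001]
ft_force: [0.3, -0.1, 0.6]
opening: 1.001
clock 17.38 at [0.4281 0.2693 0.0998] yaw -0.161 open 1.00 F [-0.7  0.3  0.6] | shift mm [ 7.2  6.3 77.7] turn deg 0.2 alt -179.8 j7 1.03
```

View pics/b1wrist.png

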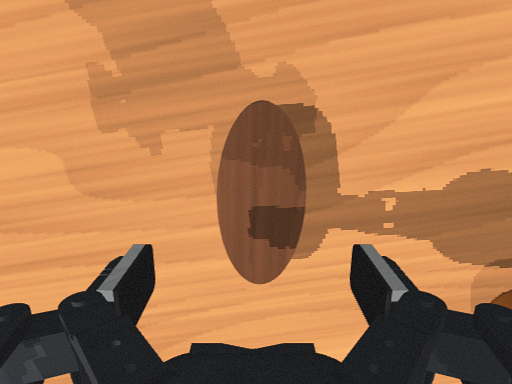

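```bash
python3 - <<'E'
from h import *
d=np.load('w1.npz'); cp={k:d[k] for k in('intrinsics','R','t')}
f=lambda u,v,z=.04:unproj((u,v),z,cp)[:2]
a,b=f(262,100),f(259.5,284); l,r=f(217,195),f(306,195); c=(a+b)/2; yaw=np.arctan2(*(b-a)[::-1])
print(c,yaw,np.linalg.norm(b-a),np.linalg.norm(l-r),(l+r)/2)
plan(c[0],c[1],.022,yaw)
E
```

```text
[0.41946028 0.27550397] -0.16670723524196288 0.1167471632120603 0.05388663542866668 [0.41674639 0.27644406]
clock 17.38 at [0.4281 0.2693 0.0998] yaw -0.161 open 1.00 F [-0.7  0.3  0.6] | shift mm [ 9.6  4.9 77.7] turn deg 0.3 alt -179.7 j7 1.03
```

```bash
python3 -m jog '[[[3,2,8],0,0],[[6,4,22],0,0],[[9,5.5,38],0,0],[[9,5.5,54],0,0],[[9,5.5,66],0,0],[[9,5.5,74],0,0],[[9,5.5,78],0,0],[[9,5.5,78],0,0]]'
python3 -m jog '[[[0,0,0],0,50],[[0,0,0],0,100],[[0,0,0],0,160],[[0,0,0],0,255],[[0,0,0],0,255],[[0,0,0],0,255],[[0,0,0],0,255],[[0,0,0],0,255]]' 40
python3 -m jog '[[[0,0,-4],0,255],[[0,0,-14],0,255],[[0,0,-26],0,255],[[0,0,-38],0,255],[[0,0,-50],0,255],[[0,0,-60],0,255],[[0,0,-65],0,255],[[0,0,-65],0,255]]'
python3 - <<'E'
from h import *
plan(.6683,.1013,.087,.303)
im=grab_frame('wrist');cp=camera_params('wrist'); cv2.imwrite('pics/b2wrist.png',im[:,:,::-1]); np.savez('w1.npz',im=im,**cp)
E
```

```text
clock: 18.05
tool_pos: [0.4183, 0.2776, 0.0209]
tcp_rot: [-0.001, 0.079, 0.997, -0.001]
ft_force: [-0.8, -0.3, -0.9]
opening: 1.001
clock: 18.72
tool_pos: [0.4194, 0.2788, 0.0228]
tcp_rot: [0.001, 0.079, 0.997, 0.001]
ft_force: [-0.1, -0.8, 5.9]
opening: 0.611
clock: 19.38
tool_pos: [0.4192, 0.2793, 0.0882]
tcp_rot: [0.001, 0.078, 0.997, 0.001]
ft_force: [-0.0, 0.4, -1.6]
opening: 0.615
clock 19.38 at [0.4192 0.2793 0.0882] yaw -0.157 open 0.61 F [-0.   0.4 -1.6] | shift mm [-273.8 -136.9    1.3] turn deg -26.3 alt 153.7 j7 1.01
```

View pics/b2wrist.png

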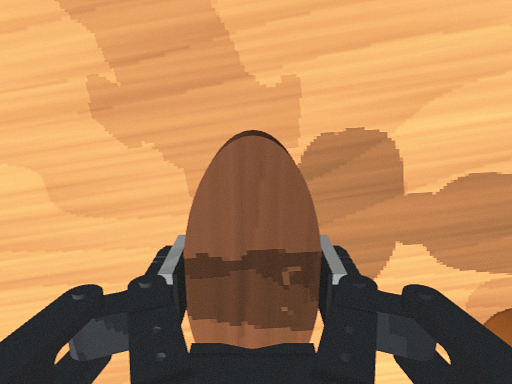

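```bash
python3 - <<'E'
from h import *
d=np.load('w1.npz'); cp={k:d[k] for k in('intrinsics','R','t')}
p,R,s=tool(); print(R.T@(unproj((253,135.5),.1055,cp)-p)*1000, proj((p+R@np.array([[-.02,0,-.015]]).T.ravel()[None]).reshape(1,3),cp))
E
```

```text
Traceback (most recent call last):
ValueError: matmul: Input operand 1 has a mismatch in its core dimension 0, with gufunc signature (n?,k),(k,m?)->(n?,m?) (size 1 is different from 3)
```

```bash
python3 - <<'E'
from h import *
d=np.load('w1.npz'); cp={k:d[k] for k in('intrinsics','R','t')}
p,R,s=tool(); print(R.T@(unproj((253,135.5),.1055,cp)-p)*1000)
E
python3 -m jog '[[[-10,-5,-2],-1,255],[[-36,-18,-2],-5,255],[[-70,-35,-2],-9,255],[[-105,-52,-2],-13,255],[[-140,-70,-2],-17,255],[[-175,-87,-2],-21,255],[[-210,-104,-2],-25,255],[[-240,-120,0],-26,255]]'
python3 - <<'E'
from h import *
plan(.6683,.1013,.060,.303)
E
```

```text
[ 57.68292527  -0.12727939 -18.22457913]
clock: 20.1
tool_pos: [0.6384, 0.1203, 0.0859]
tcp_rot: [-0.0, -0.149, 0.989, -0.0]
ft_force: [0.8, -0.8, -1.2]
opening: 0.612
clock 20.10 at [0.6384 0.1203 0.0859] yaw 0.298 open 0.61 F [ 0.8 -0.8 -1.2] | shift mm [-23.  -26.9  25.9] turn deg -0.3 alt 179.7 j7 1.86
```

```bash
python3 -m jog '[[[-6,-7,4],0,255],[[-12,-14,8],0,255],[[-18,-21,15],0,255],[[-23,-26,21],0,255],[[-23,-27,26],0,255],[[-23,-27,26],0,255],[[-23,-27,26],0,255],[[-23,-27,26],0,255]]'
python3 - <<'E'
from h import *
plan(.6683,.1013,.0295,.303)
im=grab_frame('wrist');cp=camera_params('wrist'); cv2.imwrite('pics/b3wrist.png',im[:,:,::-1]); np.savez('w1.npz',im=im,**cp)
E
```

```text
clock: 20.77
tool_pos: [0.6662, 0.1048, 0.061]
tcp_rot: [-0.0, -0.149, 0.989, 0.0]
ft_force: [0.0, 0.4, -1.5]
opening: 0.612
clock 20.77 at [0.6662 0.1048 0.061 ] yaw 0.298 open 0.61 F [ 0.   0.4 -1.5] | shift mm [-1.  -4.  31.5] turn deg -0.3 alt 179.7 j7 1.90
```

View pics/b3wrist.png

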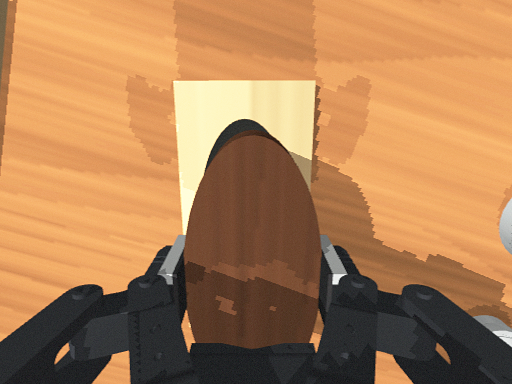

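```bash
python3 - <<'E'
from h import *
d=np.load('w1.npz'); cp={k:d[k] for k in('intrinsics','R','t')}
a,b=unproj((174,81),.006,cp),unproj((315.5,81),.006,cp); y=np.arctan2((a-b)[0],(b-a)[1]); print(np.linalg.norm(a-b),y,(a+b)/2+.078*np.array([np.cos(.3),np.sin(.3),0]))
E
```

```text
0.07604872911362451 0.29821469568445047 [0.66760372 0.1010267  0.006     ]
```

```bash
python3 -m jog '[[[-1,-2,6],0,255],[[-1,-4,14],0,255],[[-1,-4,22],0,255],[[-1,-4,27],0,255],[[-1,-4,30],0,255],[[-1,-4,31],0,255],[[-1,-4,31],0,255],[[-1,-4,31],0,255]]'
python3 - <<'E'
from h import *
plan(.6677,.101,.0290,.3)
E
```

```text
clock: 21.48
tool_pos: [0.669, 0.1, 0.0298]
tcp_rot: [0.0, -0.148, 0.989, 0.0]
ft_force: [0.7, -0.2, -1.6]
opening: 0.612
clock 21.48 at [0.669  0.1    0.0298] yaw 0.297 open 0.61 F [ 0.7 -0.2 -1.6] | shift mm [0.9 1.4 0.8] turn deg -0.2 alt 179.8 j7 1.92
```

```bash
python3 -m jog '[[[1,1,0.5],0,255],[[1,1,1],0,255],[[1,1,1],0,255],[[1,1,1],0,220],[[1,1,1],0,160],[[1,1,1],0,80],[[1,1,1],0,0],[[1,1,1],0,0]]'
python3 -m jog '[[[0,0,0],0,0],[[0,0,-8],0,0],[[0,0,-22],0,0],[[0,0,-38],0,0],[[0,0,-54],0,0],[[0,0,-64],0,0],[[0,0,-70],0,0],[[0,0,-70],0,0]]'
python3 - <<'E'
from h import *
im=grab_frame('wrist');cp=camera_params('wrist'); cv2.imwrite('pics/b4wrist.png',im[:,:,::-1]); np.savez('w1.npz',im=im,**cp)
plan(.618,.28,.1,0.1)
E
```

```text
clock: 22.15
tool_pos: [0.6679, 0.1004, 0.0292]
tcp_rot: [0.0, -0.148, 0.989, -0.0]
ft_force: [0.4, 0.2, -0.2]
opening: 0.94
clock: 22.82
tool_pos: [0.669, 0.1006, 0.1014]
tcp_rot: [0.002, -0.148, 0.989, 0.0]
ft_force: [0.5, 0.4, -0.5]
opening: 0.996
clock 22.87 at [0.6681 0.1006 0.0999] yaw 0.297 open 1.00 F [-0.6  0.4  0.1] | shift mm [-4.500e+00  1.863e+02 -1.000e-01] turn deg 11.3 alt -168.7 j7 1.89
```

View pics/b4wrist.png

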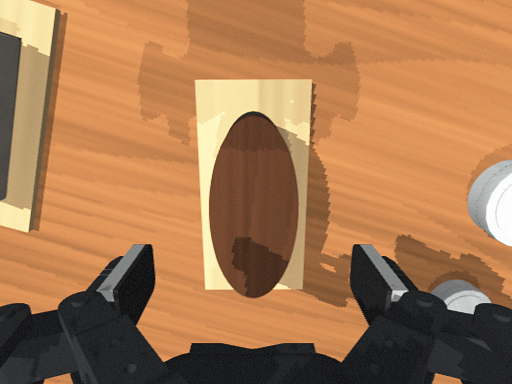

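```bash
python3 - <<'E'
from h import *
d=np.load('w1.npz'); cp={k:d[k] for k in('intrinsics','R','t')}
f=lambda u,v,z=.006:unproj((u,v),z,cp)[:2]
print((f(253,113,.046)+f(253,297,.046))/2,np.mean([f(195,80),f(312,80),f(303,289.5),f(205,290)],0))
E
python3 -m jog '[[[0,10,0],1,0],[[-1,35,0],3,0],[[-2,65,0],5,0],[[-3,98,0],7,0],[[-4,130,0],9,0],[[-4,160,0],11,0],[[-4,180,0],11,0],[[-4,186,0],11,0]]'
python3 - <<'E'
from h import *
grab_frame('scene');grab_frame('scene')
im=grab_frame('wrist');cp=camera_params('wrist'); cv2.imwrite('pics/t1wrist.png',im[:,:,::-1]); np.savez('w1.npz',im=im,**cp)
plan(.618,.28,.012,0.1)
E
```

```text
[0.66488331 0.10013952] [0.66573627 0.10110523]
clock: 23.53
tool_pos: [0.6135, 0.2864, 0.097]
tcp_rot: [-0.002, -0.056, 0.998, 0.002]
ft_force: [-0.7, 0.6, 0.1]
opening: 1.001
clock 23.68 at [0.6169 0.2782 0.0979] yaw 0.105 open 1.00 F [-0.3 -0.8 -0.6] | shift mm [-1.4  1.8 85.9] turn deg 0.3 alt -179.7 j7 1.44
```

View pics/t1wrist.png

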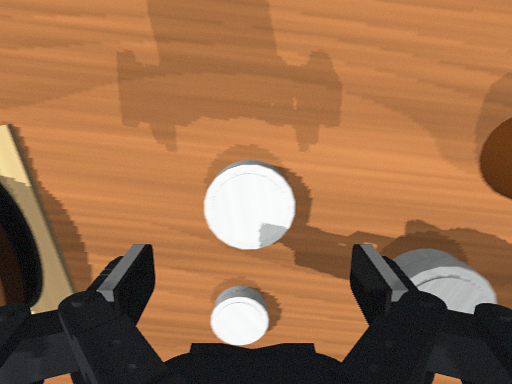

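```bash
python3 - <<'E'
from h import *
d=np.load('w1.npz'); cp={k:d[k] for k in('intrinsics','R','t')}
f=lambda u,v,z=.024:unproj((u,v),z,cp)[:2]
P=np.array([f(204,205),f(295,205),f(249.5,165.5),f(249.5,249)]); print(P, np.linalg.norm(P[0]-P[1]),np.linalg.norm(P[2]-P[3])); 
c=np.array([(P[2,0]+P[3,0])/2,(P[0,1]+P[1,1])/2]); c=(P[2]+P[3])/2
plan(c[0],c[1],.012,.1)
print('right big tin left edge',f(395,268,.012),'jar edge',f(481,158,.07))
E
```

```text
[[0.61894384 0.24643166]
 [0.61266644 0.30580606]
 [0.58952057 0.27341747]
 [0.64732955 0.27937305]] 0.059705317770694225 0.058114946009059476
clock 23.68 at [0.6169 0.2782 0.0979] yaw 0.105 open 1.00 F [-0.3 -0.8 -0.6] | shift mm [-1.4 -1.8 85.9] turn deg 0.3 alt -179.7 j7 1.44
right big tin left edge [0.6572163  0.38774058] jar edge [0.5641738  0.38500695]
```

```bash
python3 -m jog '[[[-1,-1,8],0,0],[[-1,-2,24],0,0],[[-1,-2,42],0,0],[[-1,-2,58],0,0],[[-1,-2,72],0,0],[[-1,-2,81],0,0],[[-1,-2,86],0,0],[[-1,-2,86],0,0]]'
python3 -m jog '[[[0,0,0],0,40],[[0,0,0],0,80],[[0,0,0],0,120],[[0,0,0],0,200],[[0,0,0],0,255],[[0,0,0],0,255],[[0,0,0],0,255],[[0,0,0],0,255]]' 30
python3 -m jog '[[[0,0,-4],0,255],[[0,0,-14],0,255],[[0,0,-30],0,255],[[0,0,-48],0,255],[[0,0,-66],0,255],[[0,0,-82],0,255],[[0,0,-92],0,255],[[0,0,-95],0,255]]'
python3 - <<'E'
from h import *
im=grab_frame('wrist');cp=camera_params('wrist'); cv2.imwrite('pics/t2wrist.png',im[:,:,::-1]); np.savez('w1.npz',im=im,**cp)
plan(.429,-.260,.11,0.18)
E
```

```text
clock: 24.35
tool_pos: [0.6178, 0.2764, 0.0114]
tcp_rot: [-0.001, -0.052, 0.999, -0.001]
ft_force: [-0.6, 0.2, 0.0]
opening: 0.996
clock: 25.02
tool_pos: [0.6195, 0.2784, 0.0145]
tcp_rot: [0.002, -0.052, 0.999, 0.001]
ft_force: [-1.2, 0.1, 6.0]
opening: 0.689
clock: 25.68
tool_pos: [0.6193, 0.2778, 0.1102]
tcp_rot: [0.002, -0.052, 0.999, 0.001]
ft_force: [-0.0, 0.0, -0.7]
opening: 0.689
clock 25.73 at [0.619  0.2778 0.1095] yaw 0.105 open 0.69 F [-0.6  0.4 -0.7] | shift mm [ 245.1 -515.    -1.4] turn deg -4.3 alt 175.7 j7 1.44
```

View pics/t2wrist.png

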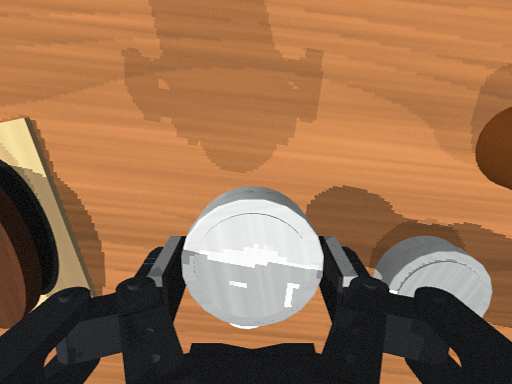

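```bash
python3 - <<'E'
from h import *
d=np.load('w1.npz'); cp={k:d[k] for k in('intrinsics','R','t')}
p,R,s=tool()
for uv in[(252,199),(252,328),(183,262),(323,262)]: print((R.T@(unproj(uv,.1195,cp)-p)*1000).round(1))
E
python3 -m jog '[[[8,-16,-3],0,255],[[22,-46,-6],0,255],[[38,-80,-8],-1,255],[[54,-114,-10],-1,255],[[70,-148,-10],-2,255],[[86,-182,-10],-2,255],[[102,-216,-10],-3,255],[[118,-250,-10],-4,255]]'
python3 - <<'E'
from h import *
plan(.429,-.260,.11,0.18)
E
```

```text
[ 32.3  -0.2 -10.1]
[-26.9  -0.2  -9.9]
[  5.2 -28.5 -10. ]
[  5.2  28.9 -10. ]
clock: 26.4
tool_pos: [0.5249, 0.0152, 0.1166]
tcp_rot: [-0.001, -0.088, 0.996, 0.0]
ft_force: [1.0, -0.3, -0.1]
opening: 0.688
clock 26.40 at [0.5249 0.0152 0.1166] yaw 0.176 open 0.69 F [ 1.  -0.3 -0.1] | shift mm [ 142.5 -254.3    6.9] turn deg -0.3 alt 179.7 j7 1.89
```

```bash
python3 -m jog '[[[16,-30,-3],0,255],[[34,-62,-3],0,255],[[53,-96,-3],0,255],[[72,-130,-3],0,255],[[91,-164,-2],0,255],[[110,-198,0],0,255],[[126,-230,3],0,255],[[140,-254,7],0,255]]'
python3 -m jog '[[[0,0,6],0,255],[[0,0,20],0,255],[[0,0,36],0,255],[[0,0,48],0,255],[[0,0,56],0,255],[[0,0,60],0,255],[[0,0,60],0,255],[[0,0,60],0,255]]'
python3 - <<'E'
from h import *
im=grab_frame('wrist');cp=camera_params('wrist'); cv2.imwrite('pics/t3wrist.png',im[:,:,::-1]); np.savez('w1.npz',im=im,**cp)
plan(.4315,-.260,.021,0.18)
E
```

```text
clock: 27.07
tool_pos: [0.431, -0.2609, 0.1102]
tcp_rot: [-0.001, -0.086, 0.996, -0.001]
ft_force: [0.4, -0.5, -2.1]
opening: 0.689
clock: 27.73
tool_pos: [0.4333, -0.2577, 0.0508]
tcp_rot: [-0.0, -0.087, 0.996, -0.0]
ft_force: [0.3, 0.8, -1.0]
opening: 0.69
clock 27.78 at [ 0.4336 -0.2579  0.0513] yaw 0.175 open 0.69 F [-0.5  0.   0.2] | shift mm [ 2.5 -1.7 30.3] turn deg -0.3 alt 179.7 j7 2.55
```

View pics/t3wrist.png

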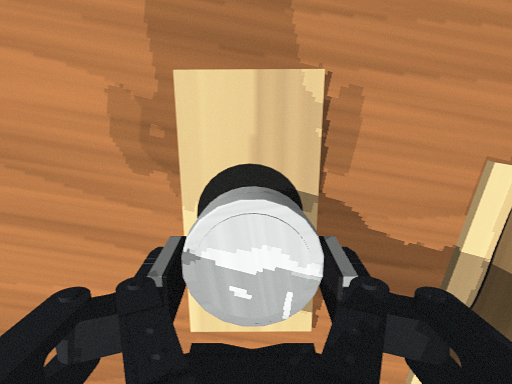

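```bash
python3 - <<'E'
from h import *
d=np.load('w1.npz'); cp={k:d[k] for k in('intrinsics','R','t')}
f=lambda u,v,z=.006:unproj((u,v),z,cp)[:2]
c=np.mean([f(173,70),f(325,69),f(312,331),f(190,332)],0)
p,R,s=tool(); print(c, 'disc back',f(250,164)+.03*np.array([np.cos(.178),np.sin(.178)]))
t=c+.0025*np.array([np.cos(.178),np.sin(.178)]); plan(t[0],t[1],.021,.178)
E
```

```text
[ 0.42935166 -0.25996982] disc back [ 0.42930478 -0.25987478]
clock 27.78 at [ 0.4336 -0.2579  0.0513] yaw 0.175 open 0.69 F [-0.5  0.   0.2] | shift mm [ 2.1 -1.3 30.3] turn deg -0.2 alt 179.8 j7 2.55
```

```bash
python3 -m jog '[[[1,-1,6],0,255],[[2,-1,14],0,255],[[2,-1,21],0,255],[[2,-1,26],0,255],[[2,-1,29],0,255],[[2,-1,30],0,255],[[2,-1,30],0,255],[[2,-1,30],0,255]]'
python3 - <<'E'
from h import *
plan(.4318,-.2595,.0205,0.178)
E
```

```text
clock: 28.45
tool_pos: [0.4316, -0.2592, 0.0208]
tcp_rot: [0.0, -0.087, 0.996, -0.0]
ft_force: [0.3, -1.0, -1.0]
opening: 0.687
clock 28.45 at [ 0.4316 -0.2592  0.0208] yaw 0.174 open 0.69 F [ 0.3 -1.  -1. ] | shift mm [-0.1 -0.3  0.3] turn deg -0.2 alt 179.8 j7 2.58
```

```bash
python3 -m jog '[[[0,0,0.5],0,255],[[0,0,0.5],0,220],[[0,0,0.5],0,180],[[0,0,0.5],0,130],[[0,0,0.5],0,70],[[0,0,0.5],0,0],[[0,0,0.5],0,0],[[0,0,0.5],0,0]]'
python3 -m jog '[[[0,0,0],0,0],[[0,0,-8],0,0],[[0,0,-22],0,0],[[0,0,-40],0,0],[[0,0,-58],0,0],[[0,0,-74],0,0],[[0,0,-85],0,0],[[0,0,-90],0,0]]'
python3 - <<'E'
from h import *
grab_frame('scene')
im=grab_frame('wrist');cp=camera_params('wrist'); cv2.imwrite('pics/t4wrist.png',im[:,:,::-1]); np.savez('w1.npz',im=im,**cp)
for c in('scene','side'):
    im=grab_frame(c); cv2.imwrite(f'pics/f{c}.png',im[:,:,::-1])
plan(.429,-.260,.1,0.18)
E
```

```text
clock: 29.12
tool_pos: [0.4314, -0.259, 0.0203]
tcp_rot: [0.0, -0.087, 0.996, 0.0]
ft_force: [-0.5, 0.1, -0.2]
opening: 0.998
clock: 29.78
tool_pos: [0.4324, -0.2598, 0.1124]
tcp_rot: [0.002, -0.087, 0.996, -0.001]
ft_force: [0.2, -0.1, -0.6]
opening: 0.999
clock 29.98 at [ 0.4309 -0.2586  0.1097] yaw 0.175 open 1.00 F [-0.3  0.7  0.1] | shift mm [ 2.1 -1.1  9.7] turn deg -0.3 alt 179.7 j7 2.50
```

View pics/t4wrist.png

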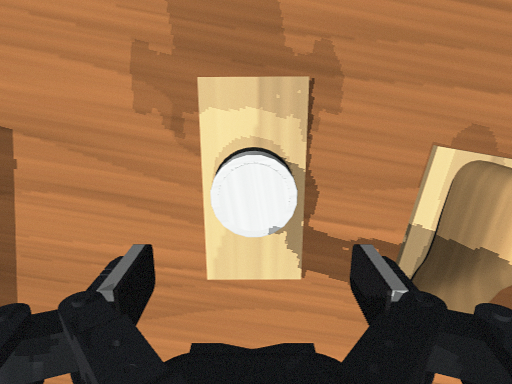

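View pics/fside.png

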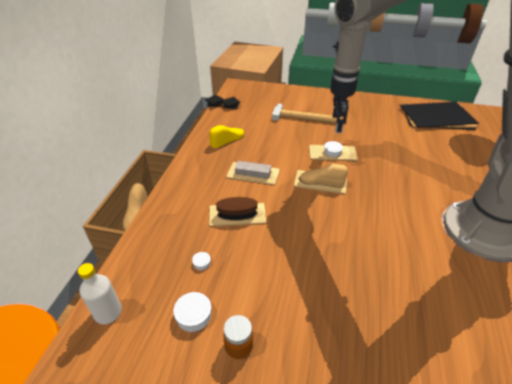

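View pics/fscene.png

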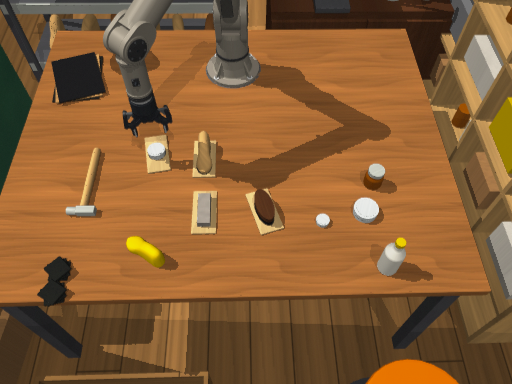

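```bash
python3 - <<'E'
from h import *
d=np.load('w1.npz'); cp={k:d[k] for k in('intrinsics','R','t')}
f=lambda u,v,z=.006:unproj((u,v),z,cp)[:2]
print((f(254,155,.03)+f(254,237,.03))/2,np.mean([f(197,77),f(309,77),f(302,279),f(208,280)],0))
s=get_state(); print(s['joint_velocities'].round(3),s['clock'])
job_done()
E
```

```text
[ 0.42789984 -0.25891604] [ 0.42748198 -0.25880799]
[ 0.003  0.011 -0.005  0.008 -0.     0.     0.001] 29.9833
the job is handed in; nothing more can be done
```

I set the last, brush, stone and tin each on its own board and handed the job in at about 30 s on the robot's clock. `job_done()` gives no verdict, so the checks below are my own.

| Thing | Distance from its board's centre (wrist camera) |
|---|---|
| Last | about 1–2 mm |
| Stone | under 1 mm |
| Brush | about 1–1.5 mm |
| Tin | under 1 mm |

- **How they lie:** all four look flat in the pictures and turned to match their outlines. The last's toe is at the outline's toe end. I judged flatness and turn by eye and by the gripper's angle at release, and did not measure them again afterwards.
- **Jar and look-alikes:** the tack jar, the other two tins and the yellow last look unmoved in the final scene and side pictures. I did not measure the jar's shift.
- **Robot:** the gripper is open and clear of everything, about 11 cm above the bench.
- **Forces:** the readings at the end of each move were about 6 N at most. The 5–6 N readings came as the fingers closed.
- **Where checks disagreed:** estimates from different cameras and moments differed by up to about 4 mm. The final distances above compare each thing with its board in one wrist picture, so they are less affected by that.

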